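# Level the receiver turntable

### The arm

A 6-joint arm with a two-finger parallel gripper is mounted at the origin on the work surface. World frame = base frame: x ahead of the robot, y to its left, z up, the work surface at z = 0. Lengths are in mm, angles in rad, forces in N, time in s.
With the tool pointing down it reaches from about 275 to 750 mm from the base axis. Payload 10.2 kg.
Tool frame: the origin (TCP) lies midway between the tips of the shut fingers; the grasp point (between the pads) lies 19 mm behind it (manip.grip_point_offset is the z of the grasp point in the tool frame, in mm); z points along the fingers, y is the direction in which the jaws open and shut (so a half turn about z gives the same grasp; the last joint's range is limited). The gripper opens to 88 mm and grips with 3 to 60 N. Pads are 18 mm wide; open, the fingers measure 123 mm over their backs; the gripper's body (75 mm by 187 mm) begins 45 mm behind the grasp point.
Start: joints at [-1.423, 0.313, 1.498, -0, 1.331, -0.223], TCP at [190.227, -489.331, 238.72] pointing down, gripper open.
Joint ranges: [-2.94, 2.94], [-0.97, 2.17], [0.19, 2.56], [-1.23, 4.37], [0.02, 3.11], [-2.88, 2.88]. Speed limits (rad/s): [2.39, 2.39, 3.01, 3.14, 3.14, 3.14].

### API

Orientations are given as a rotation vector (axis times angle).
In Python, from cell import manip gives the robot as it stands.
- The arm moves only by the tool send_rows, never from a script. Its arguments are lists of equal length, an entry for each row: "hand": the opening, from -1 (shut) to 1 (fully open); "offset": the shift along the tool's x, y, z in m, a list of three; "delta_rot": the turn, a rotation vector about the tool's x, y, z in rad, a list of three. In form: {"hand": [hand, ...], "offset": [[x, y, z], ...], "delta_rot": [[ax, ay, az], ...]}. A call has 1 to 10 rows; each row is the pose to reach, as a shift and turn from the pose commanded when the call began, along the tool's axes at that moment; what a row does not reach only later rows make up. A row lasts 1/10 s, in which the tool goes at most 50 mm and 8.59 degrees, less where a joint would pass 70% of its speed; a pose out of reach is approached as far as the arm can. A call with a gripper value outside its range is refused whole. The fingers move at their own pace and stop on an object; "force" is the grip in N (left out, the last holds). Time passes only in rows, so rows that repeat a pose let the fingers close. It gives the time, the measured TCP pose, the force and the opening at its end, in the units of the state.
- manip.observe(): the state, without advancing time (a new reading comes with each control period).
- manip.snapshot(name): name is "scene" or "side" or "wrist"; returns the picture (384x512x3 uint8, red, green, blue); there is no depth.
- manip.camera_info(name): a dict with "K" (3x3 intrinsics, pixels), "dist_coeffs" ([k1, k2, p1, p2, k3] as OpenCV has them; the pictures are not rectified), "view" (4x4, takes a point from world to camera coordinates); the wrist camera has in their place "hand_eye" (4x4, takes a point from camera to tool coordinates, whose origin is the TCP and whose axes are the flange's). Camera axes: x right, y up, looking along -z (the intrinsics and any distortion apply to the point x, -y, -z); pixel columns grow to the right and rows downward; lengths in mm; the calibration is good to about 2 mm. A picture is of the moment at which its call begins: read the wrist's pose just before it. camera_info takes no time and is no camera call.
- manip.finish_job(): hands the job in, once; it reports no verdict.
The state is a dict: "time_s": time; "joint_positions": joint angles; "joint_vel": joint speeds; "tau": joint torques, N m; "tool_pos": TCP position; "eef_rot": TCP orientation; "contact_force": force on the tool from outside, world axes, zero at the start; "ft_torque": the same for the moment, N m; "grip_width": opening from 0.0 (shut) to 1.0 (fully open).
Only numpy, scipy, OpenCV 4.12 (cv2) and the standard library are available. Lean on these libraries where they do the work, as an engineer would, in place of code of your own. Each camera call takes 0.05 s, during which the arm holds its last target. There are 200 camera calls.

### The job

Take the tubular spirit level from its wooden rest and push it down past the sprung jaws until it is fully home in the fork clip on the turntable's deck, roughly centred endways. Then grip the knurled levelling knob, press it down so that its foot stands firmly on the pad, and turn it until the bubble stands midway between the two rings. Finish while still holding the knob pressed down with the bubble centred, and leave the other things on the desk where they are.

Things in the scene. Friction and masses are not known exactly. Their poses are not given: they have to be found in the camera images.
- level: tubular spirit level, loose, 0.11 kg: round tube 20 mm in diameter, 140 mm long, aluminium ends (38 mm each), pale vial in the middle (64 mm) with a dark bubble, 14 mm long, seen as a band from all sides, and two thin black rings 20 mm apart that mark the middle. Origin at the tube's centre, x along the tube; roll is free. Starts in the wooden rest, centre 35 mm above the desk; grip it across its middle.
- bubble (a joint): place of the bubble along the tube (m): 0 midway between the rings, positive towards the level's own +x end, stops at +-0.022. It drifts to the HIGHER end, about 12 mm per degree of slope, and settles about 1.5 s after the slope changes.
- rest: low wooden rest for the level (fixed, one side of the desk or the other): two notched blocks 90 mm apart, 14 mm wide, their prongs 37 mm tall and 20 mm either side of the tube's axis; between the blocks only a 6 mm thick strip. Origin at the centre of its underside, x along the tube.
- turntable: round cast aluminium turntable base, 260 mm across (fixed; place and yaw differ at each start). Origin at the centre of its underside. It carries the tilting deck.
- deck: tilting deck plate, 230 (x) x 260 (y) x 12 mm, top about 57 mm above the desk. Origin on its hinge line (along x, at its -y edge), 12 mm below its top. Springs lift its +y end, about 1.2 degrees up when unpressed. On it: a grey receiver module, 95 x 115 mm, 52 mm tall, at x -110..-14, y 10..126 mm; the fork clip round x 45, y 85 mm; the levelling knob at x 20, y 220 mm.
- seat (a point): where the tube's centre lies when fully home in the fork clip, 34 mm above the deck; axes of the deck: the tube lies along y (either end first), z is up. Two brass forks 45 mm either way along y, 12 mm wide, slots 22 mm wide, open upward; free for fingers between them. Each has a flared prong on its -x side (up to 30 mm above this point) and a sprung steel jaw on its +x side (up to 32 mm).
- jaw0 (a joint): angle of the sprung jaw at the -y fork (rad): 0 closed over the slot, about 0.25 while the tube passes; springs back by itself. 10 to 15 N straight down on the level drive it past both jaws; the jaws then keep it in.
- jaw1 (a joint): the same for the jaw at the +y fork.
- knob_grip (a point): centre of the black knurled levelling knob, a round knob 36 mm in diameter, 26 mm tall (13 mm above and below this point), axis upright, underside about 34 mm clear of the deck. Pressed with about 3 N it swings the deck down (sinking up to 10 mm) until the foot meets its pad; then the knob sinks on its own spring (4 N to start, 1 N per mm, 10 mm, then a hard stop).
- knob: the levelling knob as a whole; origin at the centre of its underside. Clockwise seen from above screws the foot out: with the foot on the pad this raises the knob and this end of the deck 3.5 mm per rad (0.9 degree; bubble about 11 mm per rad). About 0.1 N m turns it. At the start the foot is screwed in too far: when pressed this end is low, by 0.6 to 1.4 rad of turning.
- foot: steel ball foot (20 mm) of the levelling screw, under the deck below the knob. Only while it is pressed on the pad does the deck stand where the screw sets it; released, the springs lift the deck again.
- pad: steel pad, 36 mm across, on the turntable base under the foot (fixed).
- insulator: white porcelain ribbed stand-off insulator, loose, 60 mm across, 85 mm tall; origin at the centre of its underside. Bystander, to be left alone.
- valve_a: smoky glass radio valve standing on its black base, loose, 40 mm across, 86 mm tall; origin at the centre of its underside. Bystander, to be left alone.
- valve_b: a second smoky glass valve like valve_a. Bystander, to be left alone.
- puller: steel valve puller (tongs) lying flat, about 155 mm long, 12 mm thick; origin under its rivet. Bystander, to be left alone.
- screwdriver: screwdriver lying flat. Bystander, to be left alone.
- spool: copper winding spool standing on end, 48 mm across, 40 mm tall. Bystander, to be left alone.
- jar: small brown jar, 52 mm across, 60 mm tall. Bystander, to be left alone.
Mind the look-alikes: they are no part of the job. Leave any blue look-alike of the level alone.

How it is judged:
By the outcome, as a careful person would: the job done as asked, in the order asked, and still so for the second after the job is handed in, while the arm keeps its last pose, push and grip.
It also fails if it takes over 61 s, if anything falls off the work surface, if the arm or the gripper's body presses on something with over 40 N, if the wrist force passes 120 N, or if a joint passes its speed limit or range.

## Working session

There is one attempt and no reset: what is moved stays moved. The work goes in short steps, Python scripts to look and compute and a tool call to move; the robot and the scene stay as the last step left them, time stands still between calls to the robot, and variables do not carry over. Pictures are saved under pics/ and viewed, about 8 in all and at most 12, crops included, and the job is handed in when it is done.

Besides the shell and the picture viewer there is one more tool, called as a command line: name --argument value ..., lists and objects as JSON in quotes. send_rows: Moves the arm, as the interface text tells. Its arguments: {"type":"object","properties":{"hand":{"type":"array"},"offset":{"type":"array"},"delta_rot":{"type":"array"},"force":{"type":"number"}},"required":["hand","offset","delta_rot"]}

```bash
ls; mkdir -p pics; python3 - <<'E'
from cell import manip
import cv2,numpy as np
s=manip.observe();print(s)
for n in("scene","side"):
    im=manip.snapshot(n);cv2.imwrite(f"pics/{n}0.png",cv2.cvtColor(im,cv2.COLOR_RGB2BGR))
    c=manip.camera_info(n);print(n,np.round(c["K"],2).tolist(),c["dist_coeffs"],np.round(c["view"],4).tolist())
im=manip.snapshot("wrist");cv2.imwrite("pics/wrist0.png",cv2.cvtColor(im,cv2.COLOR_RGB2BGR));print(manip.camera_info("wrist"),manip.grip_point_offset)
E
```

```text
pics
{'time_s': 0.0, 'joint_positions': array([-1.42340891e+00,  3.13440245e-01,  1.49843705e+00, -3.27805951e-05,
        1.33101453e+00, -2.23387830e-01]), 'joint_vel': array([0.00083944, 0.00101243, 0.00174571, 0.00023983, 0.00119871,
       0.00025373]), 'tau': array([ 1.53252349e-03, -4.02215445e+01, -2.52269500e+01,  6.95771165e-02,
        3.52943118e-02, -8.42136524e-05]), 'tool_pos': array([ 190.17644814, -489.07271896,  238.16607889]), 'eef_rot': array([-3.08648164e+00, -5.78854537e-01, -2.75436667e-05]), 'contact_force': array([-0.43863141,  0.33378194, -0.70540814]), 'ft_torque': array([-0.02717743,  0.00064223, -0.02324588]), 'grip_width': 1.00086327100879}
scene [[393.58, 0.0, 253.53], [0.0, 393.58, 188.01], [0.0, 0.0, 1.0]] [-0.10351565  0.          0.          0.          0.        ] [[0.3303, 0.9436, 0.0215, -155.4013], [-0.6288, 0.203, 0.7506, 270.877], [0.7039, -0.2614, 0.6604, -1553.0983], [0.0, 0.0, 0.0, 1.0]]
side [[382.5, 0.0, 252.0], [0.0, 382.5, 195.29], [0.0, 0.0, 1.0]] [-0.08907577  0.          0.          0.          0.        ] [[-0.8679, -0.4965, 0.0143, 464.6097], [0.3257, -0.5472, 0.771, -259.6129], [-0.375, 0.6738, 0.6367, -1097.9713], [0.0, 0.0, 0.0, 1.0]]
{'K': array([[325.60704892,   0.        , 257.62539985],
       [  0.        , 325.60704892, 193.35116564],
       [  0.        ,   0.        ,   1.        ]]), 'dist_coeffs': array([-0.00603516,  0.        ,  0.        ,  0.        ,  0.        ]), 'hand_eye': array([[ 3.25003719e-04,  9.64352422e-01,  2.64621052e-01,
         6.74874574e+01],
       [ 9.99999883e-01, -4.08335250e-04,  2.59901494e-04,
        -9.68812887e-01],
       [ 3.58690738e-04,  2.64620937e-01, -9.64352441e-01,
        -1.46091515e+02],
       [ 0.00000000e+00,  0.00000000e+00,  0.00000000e+00,
         1.00000000e+00]])} -18.700000000000003
```

View pics/scene0.png

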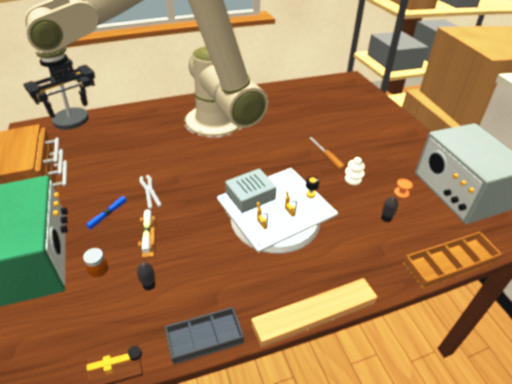

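View pics/side0.png

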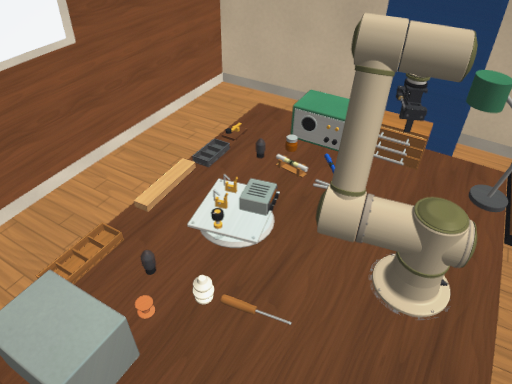

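The scene view shows the level in its rest at about (148,232). The turntable is at (277,215), with its forks at (262,215) and (290,203) and the knob at (312,184). The blue look-alike is at (107,212). In the side view the level is at (292,162), the forks at (220,200) and (231,185), and the knob at (217,216). I'll enlarge these areas.

```bash
cat > h.py <<'E'
import numpy as np,cv2
from cell import manip
from scipy.spatial.transform import Rotation as R
F=np.diag([1.,-1,-1,1])
def cam(n,s=None):
    c=manip.camera_info(n)
    if n=="wrist":
        T=np.eye(4);T[:3,:3]=R.from_rotvec(s["eef_rot"]).as_matrix();T[:3,3]=s["tool_pos"]
        V=np.linalg.inv(T@c["hand_eye"])
    else: V=np.array(c["view"])
    return np.array(c["K"]),np.array(c["dist_coeffs"]),F@V
def ray(C,p):
    K,d,V=C;x=cv2.undistortPoints(np.array([[p]],float),K,d)[0,0]
    Rm=V[:3,:3];return -Rm.T@V[:3,3],Rm.T@np.array([x[0],x[1],1])
def onz(C,p,z):
    o,v=ray(C,p);return o+v*(z-o[2])/v[2]
def tri(*cp):
    A=0;b=0
    for C,p in cp:
        o,v=ray(C,p);v=v/np.linalg.norm(v);M=np.eye(3)-np.outer(v,v);A=A+M;b=b+M@o
    X=np.linalg.solve(A,b)
    return X
def proj(C,P):
    K,d,V=C;P=np.atleast_2d(np.array(P,float));return cv2.projectPoints(P,cv2.Rodrigues(V[:3,:3])[0],V[:3,3],K,d)[0][:,0]
def snap(n,f):
    s=manip.observe();im=cv2.cvtColor(manip.snapshot(n),cv2.COLOR_RGB2BGR);cv2.imwrite(f"pics/{f}.png",im);return s,im
def crop(im,x,y,w,h,k): return cv2.resize(im[y:y+h,x:x+w],None,fx=k,fy=k,interpolation=cv2.INTER_CUBIC)
E
python3 - <<'E'
from h import *
a=cv2.imread("pics/scene0.png");b=cv2.imread("pics/side0.png")
o=np.zeros((600,800,3),np.uint8)
def put(im,x,y):o[y:y+im.shape[0],x:x+im.shape[1]]=im
put(crop(a,210,160,132,90,4),0,0); put(crop(a,120,170,60,100,4)[:,:240],540,0)
put(crop(b,180,170,100,57,4)[:228],0,370); put(crop(b,260,140,60,55,4),540,405)
cv2.imwrite("pics/crops.png",o)
s=cam("scene");d=cam("side")
for n,p,q in[("knob",(312,182),(217,214)),("level",(148,230),(292,161))]:
    X=tri((s,p),(d,q));print(n,X,proj(s,X),proj(d,X))
E
```

```text
Traceback (most recent call last):
ValueError: could not broadcast input array from shape (220,240,3) into shape (195,240,3)
```

```bash
python3 - <<'E'
from h import *
a=cv2.imread("pics/scene0.png");b=cv2.imread("pics/side0.png")
o=np.zeros((600,800,3),np.uint8)
def put(im,x,y):o[y:y+im.shape[0],x:x+im.shape[1]]=im
put(crop(a,210,160,132,90,4),0,0); put(crop(a,120,190,60,70,4),540,0)
put(crop(b,185,172,100,57,4),0,370); put(crop(b,265,145,50,40,4),540,370)
cv2.imwrite("pics/crops.png",o)
s=cam("scene");d=cam("side")
for n,p,q in[("knob",(312,182),(217,214)),("level",(148,230),(292,161))]:
    X=tri((s,p),(d,q));print(n,X,proj(s,X),proj(d,X))
E
```

```text
knob [581.89074603 133.38151132 112.58972586] [[312.2396727  182.11279256]] [[217.2301444  213.91263083]]
level [ 548.55770291 -333.11923356   40.71483738] [[146.95252379 229.17445462]] [[291.26269892 161.54285895]]
```

View pics/crops.png

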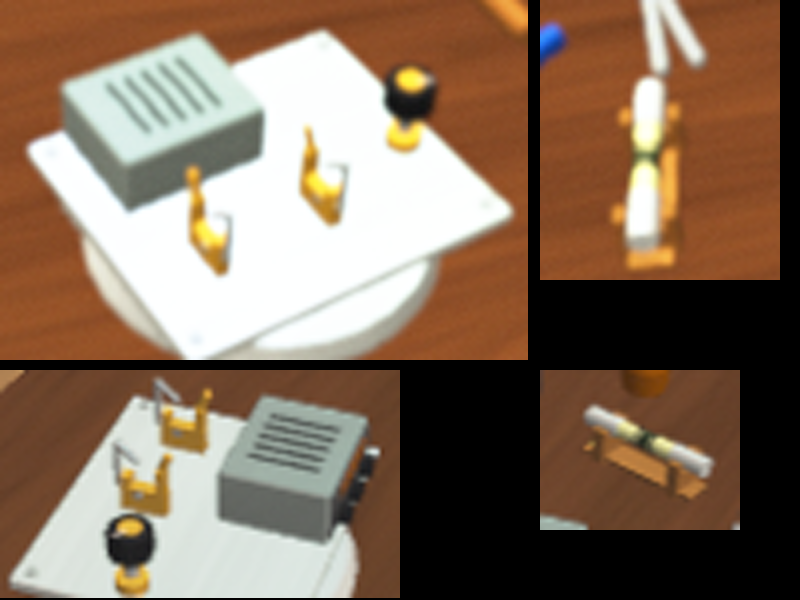

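```bash
cat > deck.py <<'E'
from h import *
def T_deck(p,tilt):
    x,y,yaw=p[:3];M=np.eye(4);M[:3,:3]=R.from_euler('ZX',[yaw,tilt]).as_matrix();M[:3,3]=[x,y,45];return M
def at(p,l,tilt=np.radians(1.2)): return (T_deck(p,tilt)@np.append(l,1))[:3]
E
python3 - <<'E'
from deck import *
from scipy.optimize import least_squares
S=cam("scene");D=cam("side")
def s(x,y):return S,(210+x/4-.4,160+y/4-.4)
def d(x,y):return D,(185+x/4-.4,172+(y-370)/4-.4)
# guess y axis: from forks toward knob
obs=[((-115,0,12),s(27,150)),((-115,260,12),s(325,30)),((115,260,12),s(513,212)),((115,0,12),s(195,360)),
 ((115,0,12),d(140,397)),((115,260,12),d(11,580)),((20,220,12+47),s(408,94)),((20,220,12+47),d(131,541))]
def f(p):return np.ravel([proj(c,at(p,l,np.radians(1.2)))[0]-np.array(q) for l,(c,q) in obs])
for yaw in np.arange(0,6.28,.8):
    r=least_squares(f,[500,20,yaw])
    if r.cost<400: print(yaw,r.cost,r.x,np.round(f(r.x).reshape(-1,2),1).tolist());p=r.x
for n,l in[("seat",(45,85,46)),("knob",(20,220,59)),("c",(0,130,0))]:print(n,at(p,l))
print("seat no tilt",at(p,(45,85,46),0))
for n,a,b in[("e1",(147.2,212),(307,169.25)),("e1b",(147.2,210.5),(277.5,155.5)),("e2",(145.5,249),(277.5,155.5)),("mid",(147,229),(291,162))]:
    X=tri((S,a),(D,b));print(n,X,np.round(proj(S,X)-a,1),np.round(proj(D,X)-b,1),onz(S,a,35),onz(D,b,35))
E
```

```text
0.0 14.046868584843192 [ 6.07322886e+02 -9.73864880e+01  1.95948825e-01] [[1.1, -1.6], [0.9, -0.1], [0.9, -0.6], [0.2, -0.3], [-1.4, 0.3], [-1.1, 0.6], [-3.1, 1.5], [1.5, -2.1]]
0.8 14.04686858484319 [ 6.07322887e+02 -9.73864879e+01  1.95948825e-01] [[1.1, -1.6], [0.9, -0.1], [0.9, -0.6], [0.2, -0.3], [-1.4, 0.3], [-1.1, 0.6], [-3.1, 1.5], [1.5, -2.1]]
1.6 14.046868584843331 [ 6.07322886e+02 -9.73864876e+01  1.95948824e-01] [[1.1, -1.6], [0.9, -0.1], [0.9, -0.6], [0.2, -0.3], [-1.4, 0.3], [-1.1, 0.6], [-3.1, 1.5], [1.5, -2.1]]
2.4000000000000004 14.046868584843226 [ 6.07322887e+02 -9.73864881e+01  1.95948825e-01] [[1.1, -1.6], [0.9, -0.1], [0.9, -0.6], [0.2, -0.3], [-1.4, 0.3], [-1.1, 0.6], [-3.1, 1.5], [1.5, -2.1]]
3.2 14.046868584843196 [ 6.07322886e+02 -9.73864876e+01  1.95948826e-01] [[1.1, -1.6], [0.9, -0.1], [0.9, -0.6], [0.2, -0.3], [-1.4, 0.3], [-1.1, 0.6], [-3.1, 1.5], [1.5, -2.1]]
4.0 14.046868584843278 [607.32288607 -97.38648755   6.47913413] [[1.1, -1.6], [0.9, -0.1], [0.9, -0.6], [0.2, -0.3], [-1.4, 0.3], [-1.1, 0.6], [-3.1, 1.5], [1.5, -2.1]]
4.800000000000001 14.046868
[... 472 characters left out ...]
]
seat no tilt [634.91246848  -5.25172258  91.        ]
e1 [ 476.85752915 -323.53463922   35.59974545] [[-0.1 -0.1]] [[-0.1  0.1]] [ 476.66080692 -323.30362362   35.        ] [ 477.0355471 -324.8729306   35.       ]
e1b [ 572.21064597 -302.9277019    99.89800648] [[9.1 6.8]] [[ 6.  -4.8]] [ 470.56127091 -322.45615588   35.        ] [ 617.98124542 -351.17375512   35.        ]
e2 [ 615.51732987 -346.40129607   38.78419746] [[0.1 0.1]] [[ 0.1 -0. ]] [ 611.82584842 -346.76642198   35.        ] [ 617.98124542 -351.17375512   35.        ]
mid [ 548.29175819 -332.25556818   39.8986581 ] [[0.3 0.2]] [[ 0.2 -0.2]] [ 542.37135521 -333.04112833   35.        ] [ 551.25992235 -337.47754139   35.        ]
```

```bash
cat >> h.py <<'E'
def go(pos,yaw,s=None,tilt=None):
    s=s or manip.observe();M=R.from_rotvec(s["eef_rot"])
    Rt=R.from_euler('ZX',[yaw,np.pi])
    o=M.inv().apply(np.array(pos)-s["tool_pos"])/1000;d=(M.inv()*Rt).as_rotvec()
    print("from",np.round(s["tool_pos"],1),"offset",np.round(o,4).tolist(),"rot",np.round(d,4).tolist(),"rows>=",np.linalg.norm(o)/.05,np.linalg.norm(d)/.15)
E
python3 - <<'E'
from h import *
go((547,-334,150),-.164)
E
```

```text
from [ 190.2 -489.1  238.3] offset [0.3888, -0.0152, 0.0884] rot [-0.001, 0.0, 0.5348] rows>= 7.979417550046923 3.565217143352849
```

send_rows --hand '[0, 0, 0, 0, 0, 0, 0, 0, 0, 0]' --offset '[[0.389, -0.015, 0.088], [0.389, -0.015, 0.088], [0.389, -0.015, 0.088], [0.389, -0.015, 0.088], [0.389, -0.015, 0.088], [0.389, -0.015, 0.088], [0.389, -0.015, 0.088], [0.389, -0.015, 0.088], [0.389, -0.015, 0.088], [0.389, -0.015, 0.088]]' --delta_rot '[[0, 0, 0.535], [0, 0, 0.535], [0, 0, 0.535], [0, 0, 0.535], [0, 0, 0.535], [0, 0, 0.535], [0, 0, 0.535], [0, 0, 0.535], [0, 0, 0.535], [0, 0, 0.535]]'

```text
time_s: 1.15
tool_pos: [548.2, -333.1, 149.5]
eef_rot: [-3.13, 0.253, 0.002]
contact_force: [-0.3, -0.8, -0.9]
grip_width: 0.5
```

```bash
python3 - <<'E'
from h import *
import pickle
s,im=snap("wrist","w1");pickle.dump(s,open("w1.pkl","wb"))
print(s["time_s"],s["tool_pos"],s["grip_width"],s["joint_positions"])
E
```

```text
1.15 [ 548.23887364 -333.12231493  149.49928245] 0.500189622906004 [-7.28298156e-01  6.43261012e-01  1.22857543e+00 -1.62865876e-05
  1.27150694e+00  1.00406867e+00]
```

View pics/w1.png

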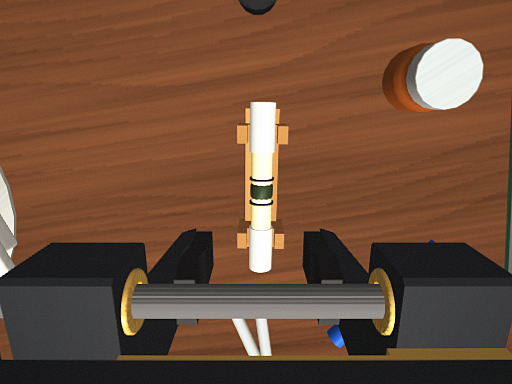

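The wrist view shows the level lying along the image column, from about (263,102) to (260,271). Its rings are at rows 179 and 203, and the fingers straddle that column.

```bash
python3 - <<'E'
from h import *
import pickle
s=pickle.load(open("w1.pkl","rb"));C=cam("wrist",s)
g=cv2.imread("pics/w1.png").max(2)
for r in(115,145,250,262):
    x=np.where(g[r,235:290]>190)[0]+235;print(r,x.min(),x.max())
a=onz(C,(263,102),40);b=onz(C,(260,271),40);m=onz(C,(261.5,191),45)
print(a,b,np.linalg.norm(a-b),m,np.arctan2(*(a-b)[1::-1]))
S=manip.observe();u=(a-b)/np.linalg.norm(a-b)
mid=onz(C,(261.7,191),40);yaw=np.arctan2(-u[1],-u[0]) if u[0]<0 else np.arctan2(u[1],u[0])
print(mid,(a+b)/2,yaw);go((mid[0],mid[1],35-18.7),yaw)
E
```

```text
115 245 279
145 245 278
250 250 271
262 250 270
[ 615.1575949  -347.30577502   40.        ] [ 475.46115913 -322.56531084   40.        ] 141.87030957016646 [ 547.89266662 -335.3824501    45.        ] -0.17528410038608971
[ 546.53294372 -335.38187213   40.        ] [ 545.30937701 -334.93554293   40.        ] -0.17528410038608971
from [ 547.1 -334.3  150.3] offset [-0.0003, 0.0012, 0.134] rot [-0.0002, 0.001, 0.012] rows>= 2.6794401656716986 0.0803893517496978
```

send_rows --hand '[0, 0, 0, 0, 0, 0]' --offset '[[0, 0.001, 0.05], [0, 0.001, 0.09], [0, 0.001, 0.11], [0, 0.001, 0.125], [0, 0.001, 0.134], [0, 0.001, 0.134]]' --delta_rot '[[0, 0, 0.012], [0, 0, 0.012], [0, 0, 0.012], [0, 0, 0.012], [0, 0, 0.012], [0, 0, 0.012]]'

```text
time_s: 1.8
tool_pos: [546.6, -335.9, 16.6]
eef_rot: [-3.129, 0.278, 0.001]
contact_force: [0.3, -0.0, 0.2]
grip_width: 0.499
```

send_rows --hand '[-1, -1, -1, -1, -1]' --offset '[[0, 0, 0], [0, 0, 0], [0, 0, 0], [0, 0, 0], [0, 0, 0]]' --delta_rot '[[0, 0, 0], [0, 0, 0], [0, 0, 0], [0, 0, 0], [0, 0, 0]]' --force 45

```text
time_s: 2.3
tool_pos: [547.5, -335.6, 17.4]
eef_rot: [3.129, -0.276, 0.001]
contact_force: [-1.1, 0.1, 4.2]
grip_width: 0.207
```

send_rows --hand '[-1, -1, -1, -1, -1, -1]' --offset '[[0, 0, -0.02], [0, 0, -0.06], [0, 0, -0.11], [0, 0, -0.16], [0, 0, -0.213], [0, 0, -0.213]]' --delta_rot '[[0, 0, 0], [0, 0, 0], [0, 0, 0], [0, 0, 0], [0, 0, 0], [0, 0, 0]]'

```text
time_s: 2.9
tool_pos: [548.6, -336.5, 236.9]
eef_rot: [3.122, -0.275, 0.015]
contact_force: [0.4, 0.4, -1.0]
grip_width: 0.202
```

```bash
python3 - <<'E'
from h import *
go((558.5,19.6,230),1.767)
print(manip.observe()["contact_force"],manip.observe()["grip_width"])
E
```

```text
from [ 548.6 -336.5  236.9] offset [-0.0527, -0.3523, 0.0043] rot [0.0138, -0.0007, -1.9429] rows>= 7.125088806830274 12.953237392589639
[ 0.4177891   0.44036478 -1.00042143] 0.2018893643172674
```

send_rows --hand '[-1, -1, -1, -1, -1, -1, -1, -1, -1, -1]' --offset '[[-0.008, -0.045, 0], [-0.014, -0.09, 0], [-0.02, -0.13, 0], [-0.026, -0.17, 0], [-0.032, -0.21, 0], [-0.038, -0.25, 0], [-0.043, -0.29, 0], [-0.048, -0.32, 0], [-0.053, -0.352, 0], [-0.053, -0.352, 0]]' --delta_rot '[[0, 0, -0.13], [0, 0, -0.26], [0, 0, -0.39], [0, 0, -0.52], [0, 0, -0.65], [0, 0, -0.78], [0, 0, -0.91], [0, 0, -1.04], [0, 0, -1.17], [0, 0, -1.3]]'

```text
time_s: 3.9
tool_pos: [556.1, 23.9, 228.6]
eef_rot: [-2.649, -1.685, 0.002]
contact_force: [0.4, -0.3, -0.9]
grip_width: 0.207
```

send_rows --hand '[-1, -1, -1, -1, -1, -1, -1]' --offset '[[0, 0, 0], [0, 0, 0], [0, 0, 0], [0, 0, 0], [0, 0, 0], [0, 0, 0], [0, 0, 0]]' --delta_rot '[[0, 0, -0.13], [0, 0, -0.26], [0, 0, -0.39], [0, 0, -0.52], [0, 0, -0.643], [0, 0, -0.643], [0, 0, -0.643]]'

```text
time_s: 4.6
tool_pos: [556.4, 20.5, 229.0]
eef_rot: [-1.997, -2.424, 0.001]
contact_force: [-0.5, 0.2, -2.4]
grip_width: 0.207
```

```bash
python3 - <<'E'
from h import *
import pickle
s,im=snap("wrist","w2");pickle.dump(s,open("w2.pkl","wb"))
print(s["time_s"],s["tool_pos"],s["grip_width"],s["joint_positions"],s["joint_vel"]);go((558.5,19.6,230),1.767)
cv2.imwrite("pics/w2b.png",cv2.resize(im,(800,600),interpolation=cv2.INTER_CUBIC))
E
```

```text
4.6 [556.44937195  20.52833695 228.99534483] 0.20697525883742385 [-1.73552877e-01  3.90999588e-01  1.41406383e+00  3.83968961e-05
  1.33779720e+00 -3.66266359e-01] [ 0.00026696 -0.00273018 -0.00699362  0.00018441  0.00232322 -0.00058979]
from [556.5  20.5 229.2] offset [-0.0012, 0.0017, -0.0008] rot [-0.0008, -0.0003, -0.0031] rows>= 0.04579408424286008 0.021658038408336515
```

View pics/w2b.png

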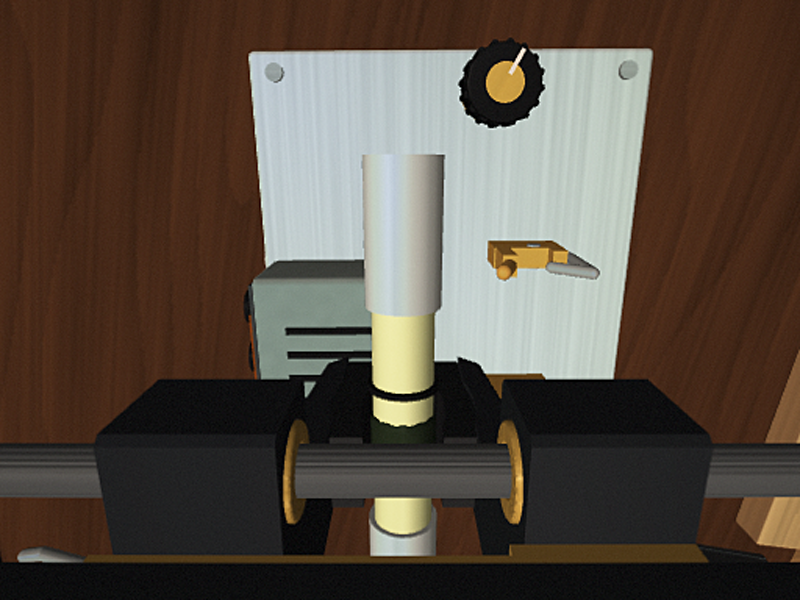

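The wrist view shows the held level square to the tool. The deck's +y corners are at (249,51) and (652,49) in the 800-pixel picture. The knob centre is at about (503,83) and the +y fork at (490–600, 240–280).

```bash
python3 - <<'E'
from deck import *
import pickle
from scipy.optimize import least_squares
s=pickle.load(open("w2.pkl","rb"));C=cam("wrist",s)
k=.64
obs=[((-115,260,12),(249,51)),((115,260,12),(652,49)),((20,220,72),(505,82))]
def f(p):
    r=[proj(C,at(p,l,))[0]-np.array(q)*k for l,q in obs]
    q=onz(C,(617*k,378*k),59.5); loc=np.linalg.inv(T_deck(p,0.02))@np.append(q,1)
    q2=onz(C,(263*k,240*k),60); l2=np.linalg.inv(T_deck(p,0.02))@np.append(q2,1)
    return np.append(np.ravel(r),[loc[0]-115,l2[0]+115])
r=least_squares(f,[607,-97,.196]);p=r.x
print(p,r.cost,np.round(f(p),1));np.save("p.npy",p)
print("seat",at(p,(45,85,46)),"knob",at(p,(20,220,59)))
for n,l in[("forkbase L",(34,136,36)),("slot l",(34,124,36)),("slot r",(56,124,36)),("prong",(30,130,76)),("jaw",(60,130,78)),("knobc",(20,220,72))]:print(n,proj(C,at(p,l))/k)
seat=at(p,(45,85,46));go((seat[0],seat[1],seat[2]+90-18.7),p[2]+np.pi/2)
# tube slip along tool: far end centre
e=onz(C,(403*k,155*k),s["tool_pos"][2]+18.7+8);M=R.from_rotvec(s["eef_rot"]).inv().apply(e-s["tool_pos"]);print("end in tool",M)
e=onz(C,(403*k,418*k),s["tool_pos"][2]+18.7+10);print(R.from_rotvec(s["eef_rot"]).inv().apply(e-s["tool_pos"]))
E
```

```text
[ 6.08923505e+02 -9.48101288e+01  2.05510297e-01] 167.96335162360515 [-2.5 -6.7  2.9 -9.  -0.8 13.9 -0.5 -0.1]
seat [635.83128773  -3.37711133  92.77001713] knob [583.86995206 123.3849048  108.5943927 ]
forkbase L [[509.81396889 263.38764596]]
slot l [[508.85042636 283.38827323]]
slot r [[546.26694935 282.94748284]]
prong [[517.20425763 291.59508955]]
jaw [[577.39394334 291.94292049]]
knobc [[503.76594352 103.7898814 ]]
from [556.5  20.5 229.2] offset [-0.0387, 0.0733, 0.0651] rot [-0.0008, -0.0003, -0.0124] rows>= 2.106817507435165 0.08315836291623095
end in tool [ 70.44070087  -0.44520823 -26.66505702]
[  5.90622012  -0.41058013 -28.69665455]
```

```bash
python3 - <<'E'
from deck import *
import pickle
from scipy.optimize import least_squares
s=pickle.load(open("w2.pkl","rb"));C=cam("wrist",s)
S=cam("scene");D=cam("side")
k=.64
def f(p):
    Y=p[3];obs=[((-115,Y,12),(249,51)),((115,Y,12),(652,49)),((20,220,72),(505,82))]
    r=[proj(C,at(p,l,))[0]-np.array(q)*k for l,q in obs]
    q=onz(C,(617*k,378*k),59.5); loc=np.linalg.inv(T_deck(p,0.02))@np.append(q,1)
    q2=onz(C,(263*k,240*k),60); l2=np.linalg.inv(T_deck(p,0.02))@np.append(q2,1)
    return np.append(np.ravel(r),[loc[0]-115,l2[0]+115])
r=least_squares(f,[607,-97,.196,250]);p=r.x
print(p,r.cost,np.round(f(p),1));np.save("p.npy",p)
print("seat",at(p,(45,85,46)),"knob",at(p,(20,220,59)))
for n,l in[("forkbase L",(34,136,36)),("slot l",(34,124,36)),("slot r",(56,124,36)),("prong",(30,130,76)),("jaw",(60,130,78)),("knobc",(20,220,72))]:print(n,proj(C,at(p,l))/k,(proj(S,at(p,l))-[210,160])*4,(proj(D,at(p,l))-[185,172])*4+[0,370])
im=cv2.imread("pics/w2.png");cv2.imwrite("pics/fork.png",crop(im,290,130,110,70,7))
E
```

```text
[ 6.05878979e+02 -8.56471145e+01  1.99819699e-01  2.44038317e+02] 3.5332043384678053 [-1.5  0.5  2.1 -0.1 -0.1 -0.   0.3  0.3]
seat [633.30663211   5.63130205  92.77001713] knob [582.06748565 132.68695524 108.5943927 ]
forkbase L [[509.9204661  247.35333283]] [[318.56790092 170.76363074]] [[153.97399636 493.86805022]]
slot l [[508.83221426 267.70447692]] [[304.12590712 176.97571325]] [[159.40737926 485.0440638 ]]
slot r [[546.54645759 267.46923551]] [[322.4446897  196.57295925]] [[134.37918759 479.29198316]]
prong [[517.32478372 273.49931527]] [[311.69031766 127.46761937]] [[160.15716866 451.67166908]]
jaw [[578.072897   274.04610326]] [[337.69288375 151.79057374]] [[125.14593312 441.86977554]]
knobc [[504.85077982  81.95958548]] [[409.39944333  79.13433307]] [[128.84817755 527.94997078]]
```

View pics/fork.png

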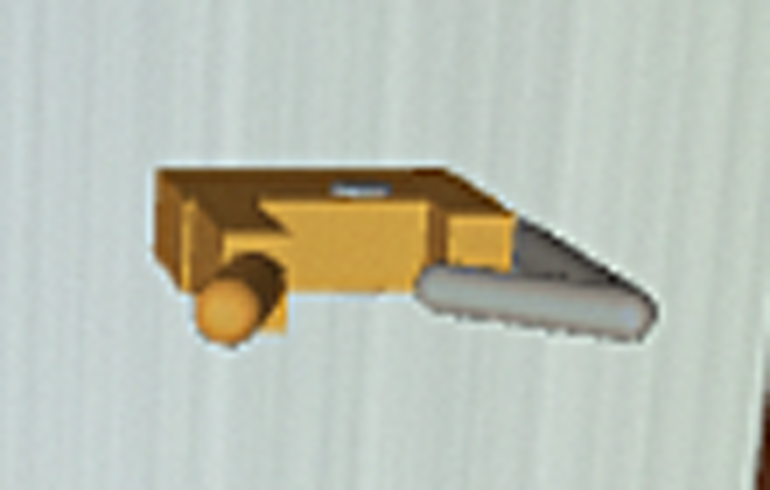

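```bash
python3 - <<'E'
from deck import *
p=np.load("p.npy");q=at(p,(46.3,85,46));print(q);go((q[0],q[1],149),p[2]+np.pi/2)
E
```

```text
[634.58076521   5.88934245  92.77001713]
from [556.5  20.5 229.2] offset [-0.0293, 0.0738, 0.0801] rot [-0.0008, -0.0003, -0.0068] rows>= 2.256861228806451 0.04537802823031979
```

send_rows --hand '[-1, -1, -1, -1, -1, -1, -1]' --offset '[[-0.015, 0.037, 0.0], [-0.029, 0.074, 0.0], [-0.029, 0.074, 0.03], [-0.029, 0.074, 0.06], [-0.029, 0.074, 0.08], [-0.029, 0.074, 0.08], [-0.029, 0.074, 0.08]]' --delta_rot '[[0, 0, -0.006], [0, 0, -0.006], [0, 0, -0.006], [0, 0, -0.006], [0, 0, -0.006], [0, 0, -0.006], [0, 0, -0.006]]'

```text
time_s: 5.35
tool_pos: [635.2, 6.4, 150.4]
eef_rot: [1.987, 2.433, 0.0]
contact_force: [-0.3, -0.5, -1.0]
grip_width: 0.202
```

```bash
python3 - <<'E'
from deck import *
import pickle
s,im=snap("wrist","w3");pickle.dump(s,open("w3.pkl","wb"))
p=np.load("p.npy");q=at(p,(46.3,85,46));go((q[0],q[1],149),p[2]+np.pi/2,s);C=cam("wrist",s);print(s["time_s"])
for n,l in[("slot l",(34,124,36)),("slot r",(56,124,36)),("prong",(30,130,76)),("jaw",(60,130,78)),("knobc",(20,220,72))]:print(n,proj(C,at(p,l)))
a=crop(im,106,0,300,300,2);cv2.imwrite("pics/w3b.png",a)
E
```

```text
from [635.2   6.4 150.4] offset [-0.0004, -0.0007, 0.0014] rot [0.0005, 0.0001, 0.001] rows>= 0.031887659478395974 0.007506537035716561
5.35
slot l [[238.62480296 151.49145889]]
slot r [[272.21594829 151.53360829]]
prong [[226.75915169 152.39137275]]
jaw [[283.44597495 153.0861424 ]]
knobc [[201.24509881 -40.79037771]]
```

View pics/w3b.png

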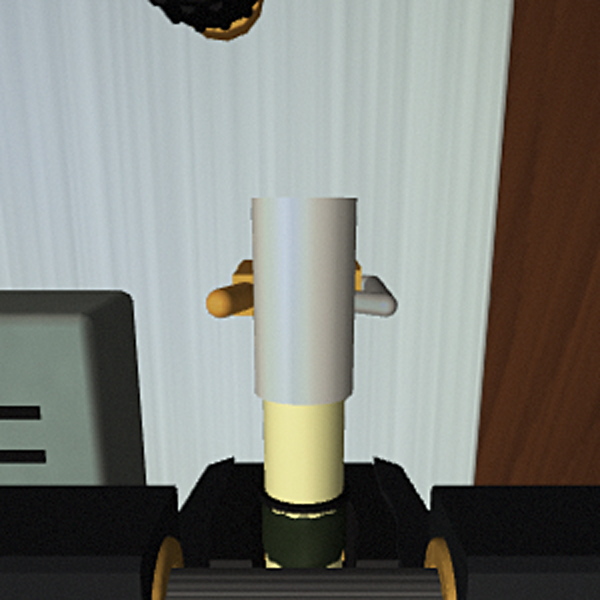

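```bash
python3 - <<'E'
from deck import *
import pickle
p=np.load("p.npy")
T=np.linalg.inv(T_deck(p,np.radians(1.2)))
def loc(C,px,z):
    o,v=ray(C,px);o=T@np.append(o,1);v=T[:3,:3]@v;return np.round((o[:3]+v*(z-o[2])/v[2]),1)
C2=cam("wrist",pickle.load(open("w2.pkl","rb")));C3=cam("wrist",pickle.load(open("w3.pkl","rb")))
f=lambda x,y:(290+x/7-.43,130+y/7-.43)
print("base",loc(C2,f(155,170),12),loc(C2,f(447,170),12))
print("floor r",loc(C2,f(428,205),36),loc(C2,f(428,288),36),"wall top",[loc(C2,f(x,y),z) for x,y in((515,212),(515,268),(447,212)) for z in(40,46,50)])
print("prong tip",loc(C2,f(228,308),76),"jaw",loc(C2,f(437,286),76),loc(C2,f(645,315),76))
g=lambda x,y:(106+x/2-.25,y/2-.25)
print("w3 edges",[loc(C3,g(x,265),z) for x in(234,361) for z in(12,36,46)],"prong",loc(C3,g(218,303),76),"jaw",loc(C3,g(390,304),76),"tube",loc(C3,g(304.5,300),46+75))
E
```

```text
base [ 24.6 136.   12. ] [ 65.2 135.8  12. ]
floor r [ 56.  135.4  36. ] [ 56.8 124.4  36. ] wall top [array([ 66. , 135.1,  40. ]), array([ 64. , 136.3,  46. ]), array([ 62.7, 137. ,  50. ]), array([ 66.6, 127.9,  40. ]), array([ 64.6, 129.2,  46. ]), array([ 63.3, 130. ,  50. ]), array([ 57.3, 135.2,  40. ]), array([ 55.6, 136.3,  46. ]), array([ 54.4, 137.1,  50. ])]
prong tip [ 22.9 131.2  76. ] jaw [ 46.2 133.6  76. ] [ 69.9 130.1  76. ]
w3 edges [array([ 21.4, 134. ,  12. ]), array([ 24. , 136.4,  36. ]), array([ 25. , 137.5,  46. ]), array([ 67., 134.,  12.]), array([ 64.9, 136.5,  36. ]), array([ 64. , 137.5,  46. ])] prong [ 23.6 130.6  76. ] jaw [ 69.3 130.4  76. ] tube [ 46.5 138.5 121. ]
```

send_rows --hand '[-1, -1, -1, -1, -1, -1, -1, -1]' --offset '[[0, -0.0017, 0.0], [0, -0.0017, 0.02], [0, -0.0017, 0.03], [0, -0.0017, 0.036], [0, -0.0017, 0.042], [0, -0.0017, 0.048], [0, -0.0017, 0.054], [0, -0.0017, 0.054]]' --delta_rot '[[0, 0, 0], [0, 0, 0], [0, 0, 0], [0, 0, 0], [0, 0, 0], [0, 0, 0], [0, 0, 0], [0, 0, 0]]'

```text
time_s: 6.2
tool_pos: [632.9, 5.9, 95.4]
eef_rot: [-1.986, -2.434, 0.002]
contact_force: [-3.7, -0.8, 0.2]
grip_width: 0.208
```

send_rows --hand '[-1, -1, -1, -1]' --offset '[[0, 0, 0.003], [0, 0, 0.006], [0, 0, 0.009], [0, 0, 0.009]]' --delta_rot '[[0, 0, 0], [0, 0, 0], [0, 0, 0], [0, 0, 0]]'

```text
time_s: 6.6
tool_pos: [632.5, 6.1, 85.5]
eef_rot: [-1.985, -2.432, 0.002]
contact_force: [-4.6, -1.3, -5.3]
grip_width: 0.201
```

send_rows --hand '[-1, -1, -1, -1]' --offset '[[0, 0, 0.002], [0, 0, 0.004], [0, 0, 0.006], [0, 0, 0.006]]' --delta_rot '[[0, 0, 0], [0, 0, 0], [0, 0, 0], [0, 0, 0]]'

```text
time_s: 7.0
tool_pos: [633.2, 6.2, 80.2]
eef_rot: [-1.986, -2.434, 0.0]
contact_force: [-2.7, -0.6, -5.6]
grip_width: 0.205
```

send_rows --hand '[-1, -1, -1, -1]' --offset '[[0, 0, 0.002], [0, 0, 0.004], [0, 0, 0.006], [0, 0, 0.006]]' --delta_rot '[[0, 0, 0], [0, 0, 0], [0, 0, 0], [0, 0, 0]]'

```text
time_s: 7.4
tool_pos: [633.8, 6.0, 75.3]
eef_rot: [1.985, 2.433, 0.001]
contact_force: [0.8, -1.1, 0.3]
grip_width: 0.204
```

send_rows --hand '[-1, -1, -1]' --offset '[[0, 0, 0.002], [0, 0, 0.003], [0, 0, 0.003]]' --delta_rot '[[0, 0, 0], [0, 0, 0], [0, 0, 0]]'

```text
time_s: 7.7
tool_pos: [633.9, 6.3, 74.3]
eef_rot: [1.985, 2.433, 0.002]
contact_force: [-7.6, 1.4, 18.1]
grip_width: 0.207
```

send_rows --hand '[-1, -1, -1]' --offset '[[0, 0, 0.001], [0, 0, 0.002], [0, 0, 0.002]]' --delta_rot '[[0, 0, 0], [0, 0, 0], [0, 0, 0]]'

```text
time_s: 8.0
tool_pos: [633.8, 7.0, 72.7]
eef_rot: [1.985, 2.434, 0.003]
contact_force: [-9.1, 4.7, 20.5]
grip_width: 0.208
```

```bash
python3 - <<'E'
from deck import *
import pickle
s,im=snap("wrist","w4");pickle.dump(s,open("w4.pkl","wb"))
_,a=snap("scene","s4");_,b=snap("side","d4");p=np.load("p.npy")
print(s["tool_pos"],s["contact_force"],np.linalg.inv(T_deck(p,.02))@np.append(s["tool_pos"]+[0,0,18.7],1))
o=np.zeros((600,800,3),np.uint8);o[:,:400]=crop(im,156,0,200,300,2);o[:300,400:]=crop(a,240,180,100,75,4);o[300:,400:]=crop(b,185,165,100,75,4)
cv2.imwrite("pics/c4.png",o)
E
```

```text
[633.81566067   7.00959944  72.67446565] [-9.09857114  4.65836255 20.4726042 ] [45.77248196 86.17821541 44.65994793  1.        ]
```

View pics/c4.png

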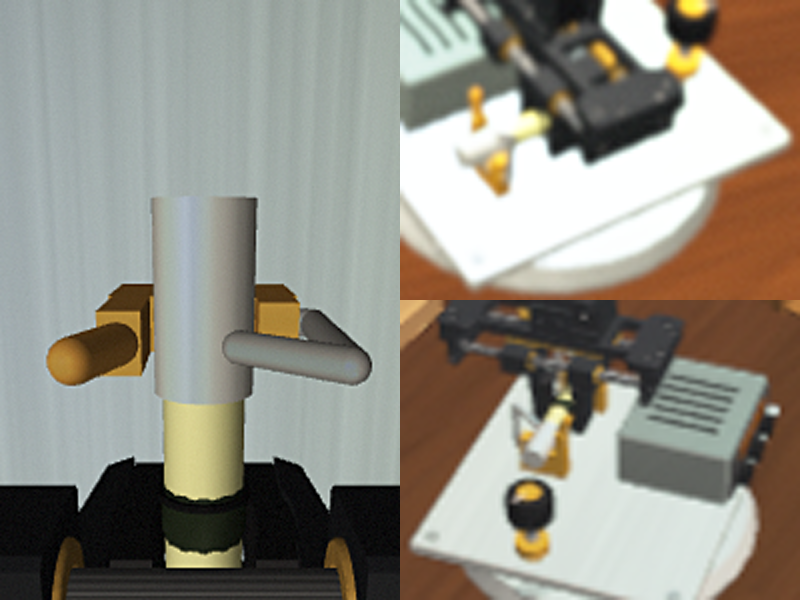

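The view shows the tube down in the slot with the sprung jaw closed over it at the +y fork. The force was 20 N at the expected seat height. I'll release and back off.

send_rows --hand '[0, 0, 0, 0]' --offset '[[0, 0, -0.001], [0, 0, -0.001], [0, 0, -0.001], [0, 0, -0.001]]' --delta_rot '[[0, 0, 0], [0, 0, 0], [0, 0, 0], [0, 0, 0]]'

```text
time_s: 8.55
tool_pos: [633.2, 6.0, 70.4]
eef_rot: [-1.986, -2.434, 0.0]
contact_force: [-0.7, -0.0, -0.1]
grip_width: 0.497
```

send_rows --hand '[0, 0, 0, 0, 0, 0]' --offset '[[0, 0, -0.01], [0, 0, -0.04], [0, 0, -0.08], [0, 0, -0.12], [0, 0, -0.13], [0, 0, -0.13]]' --delta_rot '[[0, 0, 0], [0, 0, 0], [0, 0, 0], [0, 0, 0], [0, 0, 0], [0, 0, 0]]'

```text
time_s: 9.15
tool_pos: [633.8, 6.0, 202.7]
eef_rot: [1.984, 2.432, 0.003]
contact_force: [-0.5, 0.2, 0.3]
grip_width: 0.501
```

```bash
python3 - <<'E'
from deck import *
p=np.load("p.npy");q=at(p,(20,220,59));go((q[0],q[1],170),-.4)
s,im=snap("scene","s5")
E
```

```text
from [633.8   6.  202.7] offset [0.1345, -0.0254, 0.0324] rot [0.0033, -0.0028, 2.1728] rows>= 2.8141505351162364 14.485158363227466
```

send_rows --hand '[0.2, 0.2, 0.2, 0.2, 0.2, 0.2, 0.2, 0.2, 0.2, 0.2]' --offset '[[0.02, -0.004, 0], [0.04, -0.008, 0], [0.06, -0.012, 0], [0.08, -0.016, 0], [0.1, -0.02, 0], [0.12, -0.023, 0], [0.1345, -0.0254, 0], [0.1345, -0.0254, 0], [0.1345, -0.0254, 0], [0.1345, -0.0254, 0]]' --delta_rot '[[0, 0, 0.145], [0, 0, 0.29], [0, 0, 0.435], [0, 0, 0.58], [0, 0, 0.725], [0, 0, 0.87], [0, 0, 1.015], [0, 0, 1.16], [0, 0, 1.305], [0, 0, 1.45]]'

```text
time_s: 10.2
tool_pos: [580.6, 132.8, 198.6]
eef_rot: [-3.102, -0.496, 0.006]
contact_force: [0.1, -0.2, 0.2]
grip_width: 0.598
```

send_rows --hand '[0.2, 0.2, 0.2, 0.2, 0.2, 0.2, 0.2]' --offset '[[0, 0, 0], [0, 0, 0], [0, 0, 0], [0, 0, 0], [0, 0, 0], [0, 0, 0], [0, 0, 0]]' --delta_rot '[[0, 0, 0.145], [0, 0, 0.29], [0, 0, 0.435], [0, 0, 0.58], [0, 0, 0.72], [0, 0, 0.72], [0, 0, 0.72]]'

```text
time_s: 10.9
tool_pos: [581.0, 132.7, 199.5]
eef_rot: [3.081, -0.614, -0.003]
contact_force: [0.4, 0.6, 0.2]
grip_width: 0.598
```

```bash
python3 - <<'E'
from deck import *
import pickle
s,im=snap("wrist","w5");pickle.dump(s,open("w5.pkl","wb"))
p=np.load("p.npy");q=at(p,(20,220,59));go((q[0],q[1],91),-.4,s);print(s["time_s"],s["joint_positions"])
C=cam("wrist",s)
for l in[(20,220,72),(45,15,46),(45,155,46),(45,85,46)]:print(proj(C,at(p,l)))
E
```

```text
from [581.  132.7 199.5] offset [0.0012, -0.0005, 0.1084] rot [0.0009, 0.0021, 0.0065] rows>= 2.169108397270326 0.04601486374360947
10.9 [2.81708128e-02 5.00550277e-01 1.32798289e+00 3.57947665e-05
 1.31532350e+00 1.99243779e+00]
[[257.98895148 198.84844665]]
[[480.38328561   1.4079757 ]]
[[310.47254291 116.09956246]]
[[392.45779231  60.73318348]]
```

View pics/w5.png

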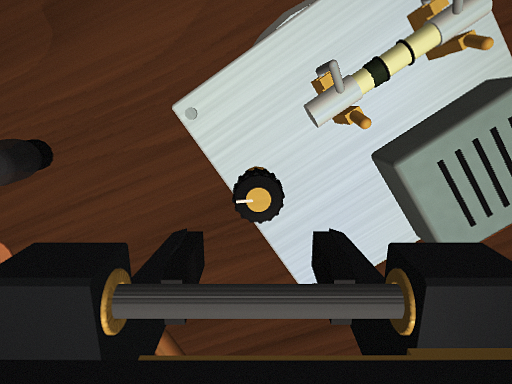

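The view shows the level clipped in with both jaws over it and the bubble towards the knob end, with the deck unpressed. The knob centre at (259,199) is where predicted. Next I'll descend and grip the knob.

send_rows --hand '[0.2, 0.2, 0.2, 0.2, 0.2, 0.2]' --offset '[[0.001, 0, 0.04], [0.001, 0, 0.075], [0.001, 0, 0.095], [0.001, 0, 0.108], [0.001, 0, 0.108], [0.001, 0, 0.108]]' --delta_rot '[[0, 0, 0], [0, 0, 0], [0, 0, 0], [0, 0, 0], [0, 0, 0], [0, 0, 0]]'

```text
time_s: 11.55
tool_pos: [582.8, 132.4, 93.6]
eef_rot: [-3.08, 0.619, -0.002]
contact_force: [-0.9, 0.1, 0.2]
grip_width: 0.597
```

send_rows --hand '[-1, -1, -1, -1, -1]' --offset '[[0, 0, 0], [0, 0, 0], [0, 0, 0], [0, 0, 0], [0, 0, 0]]' --delta_rot '[[0, 0, 0], [0, 0, 0], [0, 0, 0], [0, 0, 0], [0, 0, 0]]' --force 40

```text
time_s: 12.05
tool_pos: [582.6, 132.2, 93.3]
eef_rot: [3.08, -0.62, 0.002]
contact_force: [-0.6, -3.1, 4.1]
grip_width: 0.397
```

send_rows --hand '[-1, -1, -1, -1, -1, -1]' --offset '[[0, 0, 0.002], [0, 0, 0.004], [0, 0, 0.006], [0, 0, 0.008], [0, 0, 0.008], [0, 0, 0.008]]' --delta_rot '[[0, 0, 0], [0, 0, 0], [0, 0, 0], [0, 0, 0], [0, 0, 0], [0, 0, 0]]'

```text
time_s: 12.65
tool_pos: [582.4, 132.8, 85.2]
eef_rot: [-3.079, 0.619, -0.001]
contact_force: [-3.1, 1.2, 7.6]
grip_width: 0.398
```

send_rows --hand '[-1, -1, -1, -1, -1]' --offset '[[0, 0, 0.002], [0, 0, 0.004], [0, 0, 0.005], [0, 0, 0.005], [0, 0, 0.005]]' --delta_rot '[[0, 0, 0], [0, 0, 0], [0, 0, 0], [0, 0, 0], [0, 0, 0]]'

```text
time_s: 13.15
tool_pos: [582.3, 133.2, 80.4]
eef_rot: [-3.079, 0.619, -0.0]
contact_force: [-4.0, 2.9, 9.8]
grip_width: 0.403
```

send_rows --hand '[-1, -1, -1, -1, -1]' --offset '[[0, 0, 0.002], [0, 0, 0.003], [0, 0, 0.003], [0, 0, 0.003], [0, 0, 0.003]]' --delta_rot '[[0, 0, 0], [0, 0, 0], [0, 0, 0], [0, 0, 0], [0, 0, 0]]'

```text
time_s: 13.65
tool_pos: [582.3, 133.4, 77.6]
eef_rot: [-3.079, 0.619, -0.0]
contact_force: [-4.4, 4.2, 10.6]
grip_width: 0.392
```

send_rows --hand '[-1, -1, -1, -1, -1, -1, -1, -1, -1, -1]' --offset '[[0, 0, 0], [0, 0, 0], [0, 0, 0], [0, 0, 0], [0, 0, 0], [0, 0, 0], [0, 0, 0], [0, 0, 0], [0, 0, 0], [0, 0, 0]]' --delta_rot '[[0, 0, 0], [0, 0, 0], [0, 0, 0], [0, 0, 0], [0, 0, 0], [0, 0, 0], [0, 0, 0], [0, 0, 0], [0, 0, 0], [0, 0, 0]]'

```text
time_s: 14.65
tool_pos: [582.3, 133.4, 77.6]
eef_rot: [-3.079, 0.619, -0.0]
contact_force: [-3.9, 3.8, 11.5]
grip_width: 0.396
```

```bash
cat > bub.py <<'E'
from deck import *
def prof(im,C,p,tilt,x=45):
    ys=np.arange(48,122,.5);out=0
    for dx in(-2,0,2):   # upper side of the tube
        P=np.array([at(p,(x+dx,y,46+9.8),tilt) for y in ys])
        uv=proj(C,P).astype(np.float32)
        out=out+cv2.remap(im.max(2).astype(np.float32),uv[:,:1],uv[:,1:],cv2.INTER_LINEAR)[:,0]/3
    return ys,out,uv
E
python3 - <<'E'
from bub import *
import pickle
p=np.load("p.npy")
s=pickle.load(open("w5.pkl","rb"));ys,o,uv=prof(cv2.imread("pics/w5.png"),cam("wrist",s),p,.021)
print("w5",[f"{y:.0f}:{v:.0f}" for y,v in zip(ys[::3],o[::3])])
s,im=snap("wrist","w6");pickle.dump(s,open("w6.pkl","wb"));snap("scene","s6");snap("side","d6")
print(s["tool_pos"],s["contact_force"],s["time_s"]);ys,o,uv=prof(im,cam("wrist",s),p,-.02)
print("w6",uv[0],uv[-1],[f"{y:.0f}:{v:.0f}" for y,v in zip(ys[::3],o[::3])])
cv2.imwrite("pics/w6c.png",crop(im,312,0,200,150,4))
E
```

```text
w5 ['48:198', '50:198', '51:199', '52:183', '54:192', '56:232', '57:231', '58:231', '60:231', '62:231', '63:232', '64:231', '66:231', '68:231', '69:232', '70:232', '72:233', '74:243', '75:23', '76:165', '78:236', '80:232', '81:233', '82:233', '84:233', '86:233', '87:233', '88:234', '90:234', '92:234', '93:242', '94:74', '96:28', '98:47', '99:47', '100:45', '102:45', '104:44', '105:40', '106:219', '108:236', '110:235', '111:235', '112:236', '114:236', '116:236', '117:221', '118:206', '120:207', '122:208']
[582.26559507 133.35472964  77.59286044] [-3.94947727  3.83268754 11.51335306] 14.65
w6 [641.57446  -54.884277] [437.51956   77.193665] ['48:0', '50:0', '51:0', '52:0', '54:0', '56:0', '57:0', '58:0', '60:0', '62:0', '63:0', '64:0', '66:0', '68:0', '69:0', '70:0', '72:0', '74:0', '75:0', '76:0', '78:0', '80:0', '81:0', '82:0', '84:0', '86:0', '87:0', '88:0', '90:0', '92:0', '93:0', '94:9', '96:3', '98:206', '99:206', '100:206', '102:207', '104:208', '105:209', '106:208', '108:210', '110:210', '111:210', '112:212', '114:212', '116:213', '117:180', '118:180', '120:181', '122:182']
```

View pics/w6c.png

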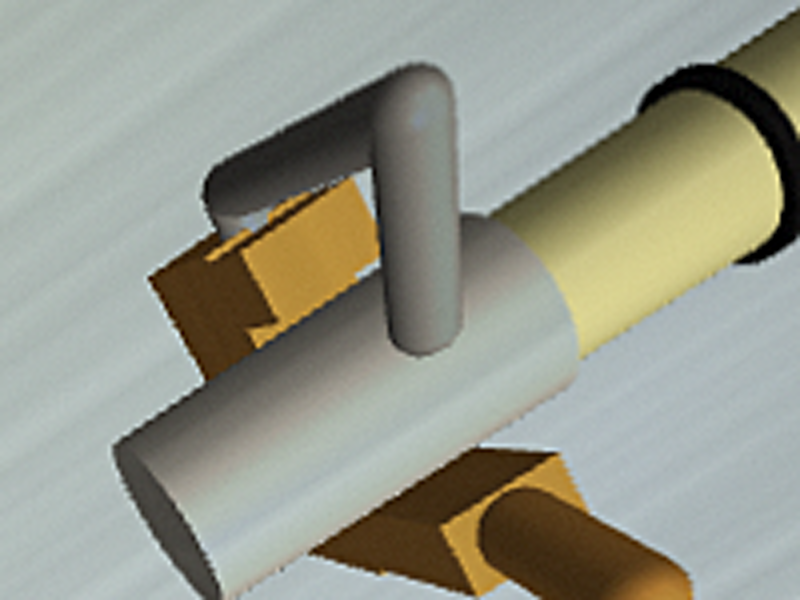

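The view shows the +y jaw closed over the tube and the tube deep in the slot. The +y ring is at the frame edge and the bubble is out of view beyond it. I'll check which grip yaw would show the bubble, and how well the scene camera reads it.

```bash
python3 - <<'E'
from bub import *
import pickle
p=np.load("p.npy");s=dict(pickle.load(open("w6.pkl","rb")))
k=at(p,(20,220,59))
for z in(78,86):
  for psi in np.arange(-2.1,.4,.1):
    for til in (0,.1,.2):
      Rt=R.from_euler('ZX',[psi,np.pi])*R.from_rotvec([0,-til,0])
      g=np.array([582.3,133.4,z+18.7]);s["eef_rot"]=Rt.as_rotvec();s["tool_pos"]=g+Rt.apply([0,0,18.7])
      C=cam("wrist",s);uv=proj(C,[at(p,(45,y,52),0) for y in(72,78,92,98)])
      ok=[(4<u<508 and 4<v<380) for u,v in uv]
      if sum(ok)>=2:print(z,round(psi,2),til,ok,np.round(uv[[0,3]]).tolist())
for f in("s5","s6"):
  a=cv2.imread(f"pics/{f}.png")
  for x,zt in((45,9.8),(50,8.5)):
    C=cam("scene");ys,o,uv=prof(a,C,p,.021 if f=="s5" else -.01,x);print(f,x,np.round(uv[[0,-1]]),[f"{y:.0f}:{v:.0f}" for y,v in zip(ys[::4],o[::4])])
E
```

```text
78 -1.9 0 [np.False_, np.False_, np.True_, np.True_] [[-22.0, -41.0], [28.0, 30.0]]
78 -0.5 0 [np.False_, np.False_, np.True_, np.True_] [[543.0, -38.0], [477.0, 16.0]]
86 -2.0 0 [np.False_, np.False_, np.True_, np.True_] [[-28.0, -1.0], [24.0, 60.0]]
86 -1.9 0 [np.False_, np.False_, np.True_, np.True_] [[-4.0, -32.0], [42.0, 35.0]]
86 -1.9 0.1 [np.False_, np.False_, np.True_, np.True_] [[-31.0, -47.0], [25.0, 29.0]]
86 -0.5 0 [np.False_, np.False_, np.True_, np.True_] [[525.0, -29.0], [463.0, 22.0]]
86 -0.4 0 [np.False_, np.False_, np.True_, np.True_] [[548.0, 3.0], [484.0, 45.0]]
s5 45 [[265. 212.]
 [288. 202.]] ['48:249', '50:253', '52:254', '54:255', '56:255', '58:255', '60:255', '62:255', '64:255', '66:255', '68:255', '70:254', '72:252', '74:251', '76:252', '78:255', '80:255', '82:255', '84:255', '86:255', '88:255', '90:245', '92:217', '94:178', '96:166', '98:181', '100:217', '102:245', '104:254', '106:255', '108:255', '110:255', '112:255', '114:254', '116:253', '118:252', '120:252']
s5 50 [[266. 213.]
 [289. 203.]] ['48:226', '50:239', '52:246', '54:251', '56:253', '58:254', '6
[... 446 characters left out ...]
47', '68:228', '70:198', '72:185', '74:199', '76:228', '78:249', '80:255', '82:255', '84:255', '86:255', '88:255', '90:254', '92:252', '94:251', '96:252', '98:254', '100:255', '102:255', '104:255', '106:255', '108:255', '110:255', '112:254', '114:254', '116:254', '118:253', '120:253']
s6 50 [[267. 214.]
 [290. 204.]] ['48:225', '50:236', '52:246', '54:250', '56:253', '58:254', '60:255', '62:253', '64:248', '66:218', '68:166', '70:117', '72:106', '74:143', '76:202', '78:240', '80:253', '82:255', '84:255', '86:254', '88:253', '90:250', '92:244', '94:243', '96:249', '98:253', '100:254', '102:254', '104:254', '106:255', '108:255', '110:254', '112:254', '114:252', '116:250', '118:249', '120:249']
```

The scene camera reads the bubble well. It shows the bubble about 12 mm low, towards the hinge end, while pressed, so about 1.1 rad clockwise is needed. The last joint has too little range left for that turn, so I'll release, swing back 1.1 rad, regrip, press and turn.

send_rows --hand '[-1, -1, -1, 0.2, 0.2, 0.2, 0.2]' --offset '[[0, 0, -0.006], [0, 0, -0.012], [0, 0, -0.016], [0, 0, -0.016], [0, 0, -0.016], [0, 0, -0.016], [0, 0, -0.016]]' --delta_rot '[[0, 0, 0], [0, 0, 0], [0, 0, 0], [0, 0, 0], [0, 0, 0], [0, 0, 0], [0, 0, 0]]'

```text
time_s: 15.5
tool_pos: [582.1, 132.5, 92.2]
eef_rot: [-3.08, 0.62, 0.001]
contact_force: [0.2, 0.1, 0.0]
grip_width: 0.601
```

send_rows --hand '[0.2, 0.2, 0.2, 0.2, 0.2, 0.2, 0.2, 0.2, 0.2, 0.2]' --offset '[[0, 0, 0], [0, 0, 0], [0, 0, 0], [0, 0, 0], [0, 0, 0], [0, 0, 0], [0, 0, 0], [0, 0, 0], [0, 0, 0], [0, 0, 0]]' --delta_rot '[[0, 0, -0.14], [0, 0, -0.28], [0, 0, -0.42], [0, 0, -0.56], [0, 0, -0.7], [0, 0, -0.84], [0, 0, -0.98], [0, 0, -1.1], [0, 0, -1.1], [0, 0, -1.1]]'

```text
time_s: 16.5
tool_pos: [582.3, 132.4, 92.6]
eef_rot: [-2.951, -1.076, 0.0]
contact_force: [0.0, -0.2, 0.2]
grip_width: 0.605
```

send_rows --hand '[-1, -1, -1, -1]' --offset '[[0, 0, 0], [0, 0, 0], [0, 0, 0], [0, 0, 0]]' --delta_rot '[[0, 0, 0], [0, 0, 0], [0, 0, 0], [0, 0, 0]]' --force 40

```text
time_s: 16.9
tool_pos: [582.5, 132.2, 92.8]
eef_rot: [2.95, 1.08, 0.0]
contact_force: [1.3, -1.5, -0.8]
grip_width: 0.394
```

send_rows --hand '[-1, -1, -1, -1, -1, -1, -1, -1]' --offset '[[0, 0, 0.003], [0, 0, 0.006], [0, 0, 0.009], [0, 0, 0.012], [0, 0, 0.014], [0, 0, 0.016], [0, 0, 0.016], [0, 0, 0.016]]' --delta_rot '[[0, 0, 0], [0, 0, 0], [0, 0, 0], [0, 0, 0], [0, 0, 0], [0, 0, 0], [0, 0, 0], [0, 0, 0]]'

```text
time_s: 17.7
tool_pos: [582.6, 133.4, 77.8]
eef_rot: [-2.949, -1.082, -0.003]
contact_force: [-3.0, 4.6, 10.0]
grip_width: 0.395
```

Now turning 1.05 rad clockwise while rising 3.5 mm.

send_rows --hand '[-1, -1, -1, -1, -1, -1, -1, -1, -1, -1]' --offset '[[0, 0, -0.0004], [0, 0, -0.0008], [0, 0, -0.0012], [0, 0, -0.0016], [0, 0, -0.002], [0, 0, -0.0024], [0, 0, -0.0028], [0, 0, -0.0032], [0, 0, -0.0035], [0, 0, -0.0035]]' --delta_rot '[[0, 0, 0.12], [0, 0, 0.24], [0, 0, 0.36], [0, 0, 0.48], [0, 0, 0.6], [0, 0, 0.72], [0, 0, 0.84], [0, 0, 0.96], [0, 0, 1.05], [0, 0, 1.05]]'

```text
time_s: 18.7
tool_pos: [582.4, 132.9, 81.3]
eef_rot: [-3.093, 0.546, -0.001]
contact_force: [-3.7, 2.8, 10.1]
grip_width: 0.398
```

send_rows --hand '[-1, -1, -1, -1, -1, -1, -1, -1, -1, -1]' --offset '[[0, 0, 0], [0, 0, 0], [0, 0, 0], [0, 0, 0], [0, 0, 0], [0, 0, 0], [0, 0, 0], [0, 0, 0], [0, 0, 0], [0, 0, 0]]' --delta_rot '[[0, 0, 0], [0, 0, 0], [0, 0, 0], [0, 0, 0], [0, 0, 0], [0, 0, 0], [0, 0, 0], [0, 0, 0], [0, 0, 0], [0, 0, 0]]'

```text
time_s: 19.7
tool_pos: [582.4, 132.9, 81.2]
eef_rot: [-3.094, 0.542, -0.001]
contact_force: [-3.9, 2.0, 10.0]
grip_width: 0.391
```

send_rows --hand '[-1, -1, -1, -1, -1, -1, -1, -1, -1, -1]' --offset '[[0, 0, 0], [0, 0, 0], [0, 0, 0], [0, 0, 0], [0, 0, 0], [0, 0, 0], [0, 0, 0], [0, 0, 0], [0, 0, 0], [0, 0, 0]]' --delta_rot '[[0, 0, 0], [0, 0, 0], [0, 0, 0], [0, 0, 0], [0, 0, 0], [0, 0, 0], [0, 0, 0], [0, 0, 0], [0, 0, 0], [0, 0, 0]]'

```text
time_s: 20.7
tool_pos: [582.4, 132.9, 81.2]
eef_rot: [-3.094, 0.542, -0.001]
contact_force: [-2.8, 1.7, 10.0]
grip_width: 0.397
```

```bash
cat >> bub.py <<'E'
def cent(im,C,p,tilt,x=50):
    ys,o,_=prof(im,C,p,tilt,x);w=255-o;w=np.where((ys>56)&(ys<113)&(w>25),w-25,0);return (w*ys).sum()/w.sum(),w.sum()
E
python3 - <<'E'
from bub import *
p=np.load("p.npy");S=cam("scene")
for f,t in(("s5",.021),("s6",-.01)):print(f,[np.round(cent(cv2.imread(f"pics/{f}.png"),S,p,t,x),2) for x in(47,50,53)])
s,a=snap("scene","s7");snap("wrist","w7");snap("side","d7")
print(s["time_s"],s["tool_pos"],s["contact_force"],[np.round(cent(a,S,p,0,x),2) for x in(47,50,53)])
ys,o,uv=prof(a,S,p,0,50);print([f"{y:.0f}:{v:.0f}" for y,v in zip(ys[::4],o[::4])])
E
```

```text
s5 [array([  95.78, 1271.97]), array([  95.3 , 2020.46]), array([  94.16, 2864.88])]
s6 [array([ 71.78, 950.6 ]), array([  71.38, 1703.92]), array([  71.03, 2503.48])]
20.7 [582.37685039 132.92798122  81.22455561] [-2.81565299  1.74792105  9.96370157] [array([  81.91, 1509.53]), array([  81.3 , 2406.54]), array([  81.09, 3539.55])]
['48:227', '50:238', '52:247', '54:251', '56:253', '58:254', '60:254', '62:254', '64:254', '66:254', '68:254', '70:250', '72:239', '74:214', '76:178', '78:142', '80:112', '82:98', '84:119', '86:165', '88:210', '90:234', '92:235', '94:240', '96:248', '98:253', '100:254', '102:254', '104:254', '106:254', '108:254', '110:254', '112:253', '114:251', '116:249', '118:248', '120:248']
```

send_rows --hand '[-1, -1, -1, -1, -1, -1, -1, -1, -1, -1]' --offset '[[0, 0, -0.0003], [0, 0, -0.0006], [0, 0, -0.0006], [0, 0, -0.0006], [0, 0, -0.0006], [0, 0, -0.0006], [0, 0, -0.0006], [0, 0, -0.0006], [0, 0, -0.0006], [0, 0, -0.0006]]' --delta_rot '[[0, 0, 0.09], [0, 0, 0.18], [0, 0, 0.18], [0, 0, 0.18], [0, 0, 0.18], [0, 0, 0.18], [0, 0, 0.18], [0, 0, 0.18], [0, 0, 0.18], [0, 0, 0.18]]'

```text
time_s: 21.85
tool_pos: [582.4, 132.9, 81.8]
eef_rot: [-3.032, 0.818, -0.001]
contact_force: [-3.4, 1.8, 10.0]
grip_width: 0.398
```

send_rows --hand '[-1, -1, -1, -1, -1, -1, -1, -1, -1, -1]' --offset '[[0, 0, 0], [0, 0, 0], [0, 0, 0], [0, 0, 0], [0, 0, 0], [0, 0, 0], [0, 0, 0], [0, 0, 0], [0, 0, 0], [0, 0, 0]]' --delta_rot '[[0, 0, 0], [0, 0, 0], [0, 0, 0], [0, 0, 0], [0, 0, 0], [0, 0, 0], [0, 0, 0], [0, 0, 0], [0, 0, 0], [0, 0, 0]]'

```text
time_s: 22.85
tool_pos: [582.4, 132.9, 81.8]
eef_rot: [-3.032, 0.818, -0.001]
contact_force: [-2.7, 1.7, 10.0]
grip_width: 0.397
```

```bash
python3 - <<'E'
from bub import *
from scipy.ndimage import gaussian_filter1d
p=np.load("p.npy");S=cam("scene")
s,a=snap("scene","s8");_,w=snap("wrist","w8");_,d=snap("side","d8")
print(s["time_s"],s["tool_pos"],s["contact_force"])
# where the ring dips lie, and the bubble, in the averaged profile
for f,t in(("s5",.021),("s6",-.01),("s7",0),("s8",0)):
    im=cv2.imread(f"pics/{f}.png")
    o=np.mean([prof(im,S,p,t,x)[1] for x in(48,50,52)],0);ys=np.arange(48,122,.5)
    lm=[(ys[i]+.25*(o[i-1]-o[i+1])/(o[i-1]-2*o[i]+o[i+1]),round(float(o[i]))) for i in range(12,130) if o[i]<o[i-1] and o[i]<=o[i+1] and o[i]<251]
    print(f,np.round(lm,2).tolist(),np.round(cent(im,S,p,t),2))
o=np.zeros((600,800,3),np.uint8);o[:300,:400]=crop(a,250,180,50,38,8)[:300];o[300:,:400]=crop(d,185,165,100,75,4);o[:300,400:]=crop(w,312,0,200,150,2);o[300:,400:]=crop(a,230,150,133,100,3)[:300,:400][:, :]if 0 else cv2.resize(a[150:250,230:363],(400,300))
cv2.imwrite("pics/c8.png",o)
E
```

```text
22.85 [582.37937929 132.85240513  81.82750793] [-2.66677435  1.69350089 10.00415966]
s5 [[73.29, 240.0], [95.31, 95.0]] [  95.3  2020.46]
s6 [[71.53, 106.0], [92.95, 241.0]] [  71.38 1703.92]
s7 [[81.91, 101.0]] [  81.3  2406.54]
s8 [[84.14, 100.0]] [  84.68 2802.56]
```

View pics/c8.png

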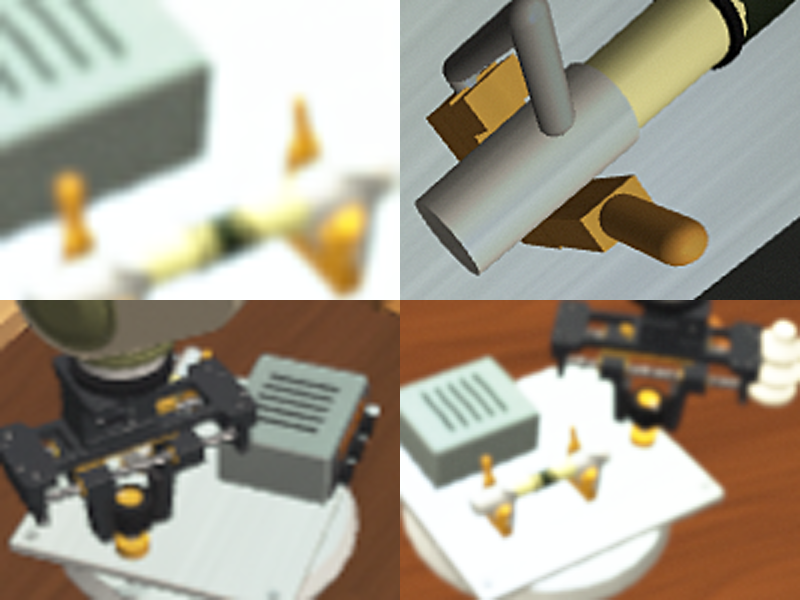

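The crops show the tube home under the jaw. In the wrist crop the bubble edge is just beyond the +y ring at (740,30), with only a thin gap, so the bubble sits slightly towards the knob. I'll measure that gap.

```bash
python3 - <<'E'
from bub import *
p=np.load("p.npy");s=manip.observe();C=cam("wrist",s)
im=cv2.imread("pics/w8.png").max(2).astype(np.float32)
ys=np.arange(84,119,.25)
for x,z in((45,55.8),(42,55.3),(39,53.8)):
    uv=proj(C,[at(p,(x,y,z),0) for y in ys]).astype(np.float32)
    o=cv2.remap(im,uv[:,:1],uv[:,1:],cv2.INTER_LINEAR)[:,0]
    print(x,[f"{y:g}:{v:.0f}" for y,v in zip(ys,o) if y<99 and v>0 ],"alu edge",ys[np.argmin(np.diff(o)[100:])+100])
E
```

```text
45 ['92.75:39', '93:134', '93.25:203', '93.5:212', '93.75:196', '94:57', '94.25:4', '94.5:13', '94.75:16', '95:16', '95.25:15', '95.5:9', '95.75:7', '96:6', '96.25:43', '96.5:154', '96.75:209', '97:202', '97.25:200', '97.5:199', '97.75:199', '98:199', '98.25:201', '98.5:199', '98.75:199'] alu edge 116.5
42 ['89:4', '89.25:21', '89.5:32', '89.75:33', '90:33', '90.25:33', '90.5:33', '90.75:33', '91:33', '91.25:32', '91.5:34', '91.75:34', '92:31', '92.25:29', '92.5:20', '92.75:19', '93:96', '93.25:145', '93.5:223', '93.75:151', '94:29', '94.25:5', '94.5:12', '94.75:17', '95:14', '95.25:13', '95.5:5', '95.75:1', '96.25:26', '96.5:87', '96.75:200', '97:219', '97.25:207', '97.5:205', '97.75:203', '98:202', '98.25:202', '98.5:201', '98.75:203'] alu edge 116.5
39 ['85:5', '85.25:20', '85.5:26', '85.75:27', '86:28', '86.25:28', '86.5:28', '86.75:30', '87:28', '87.25:26', '87.5:28', '87.75:28', '88:25', '88.25:29', '88.5:27', '88.75:26', '89:27', '89.25:26', '89.5:26', '89.75:28', '90:27', '90.25:27', '90.5:28', '90.75:26', '91:26', '91.25:29', '91.5:28', '91.75:24', '92:27', '92.25:27', '92.5:24', '92.75:20', '93:17', '93.25:18', '93.5:65', '93.75:119', '94:48', '94.25:11', '94.5:14', '94.75:13', '95:15', '95.25:13', '95.5:11', '95.75:7', '96:5', '96.25:2', '96.5:4', '96.75:4', '97:46', '97.25:96', '97.5:161', '97.75:169', '98:186', '98.25:183', '98.5:194', '98.75:190'] alu edge 116.5
```

send_rows --hand '[-1, -1, -1, -1, -1, -1, -1, -1, -1, -1]' --offset '[[0, 0, 0.0002], [0, 0, 0.0002], [0, 0, 0.0002], [0, 0, 0.0002], [0, 0, 0.0002], [0, 0, 0.0002], [0, 0, 0.0002], [0, 0, 0.0002], [0, 0, 0.0002], [0, 0, 0.0002]]' --delta_rot '[[0, 0, -0.055], [0, 0, -0.055], [0, 0, -0.055], [0, 0, -0.055], [0, 0, -0.055], [0, 0, -0.055], [0, 0, -0.055], [0, 0, -0.055], [0, 0, -0.055], [0, 0, -0.055]]'

```text
time_s: 24.0
tool_pos: [582.4, 132.9, 81.6]
eef_rot: [-3.054, 0.734, -0.001]
contact_force: [-3.5, 1.6, 10.3]
grip_width: 0.397
```

send_rows --hand '[-1, -1, -1, -1, -1, -1, -1, -1, -1, -1]' --offset '[[0, 0, 0], [0, 0, 0], [0, 0, 0], [0, 0, 0], [0, 0, 0], [0, 0, 0], [0, 0, 0], [0, 0, 0], [0, 0, 0], [0, 0, 0]]' --delta_rot '[[0, 0, 0], [0, 0, 0], [0, 0, 0], [0, 0, 0], [0, 0, 0], [0, 0, 0], [0, 0, 0], [0, 0, 0], [0, 0, 0], [0, 0, 0]]'

```text
time_s: 25.0
tool_pos: [582.4, 132.9, 81.6]
eef_rot: [-3.054, 0.734, -0.001]
contact_force: [-2.4, 1.0, 10.0]
grip_width: 0.398
```

```bash
python3 - <<'E'
from bub import *
p=np.load("p.npy");S=cam("scene");s,w=snap("wrist","w9");C=cam("wrist",s);im=w.max(2).astype(np.float32)
_,a=snap("scene","s9")
o=np.mean([prof(a,S,p,0,x)[1] for x in(48,50,52)],0);print("scene min",np.arange(48,122,.5)[o.argmin()],cent(a,S,p,0))
ys=np.arange(90,99,.25)
for x,z in((42,55.3),(39,53.8)):
    uv=proj(C,[at(p,(x,y,z),0) for y in ys]).astype(np.float32);o=cv2.remap(im,uv[:,:1],uv[:,1:],cv2.INTER_LINEAR)[:,0]
    print(x,[f"{y:g}:{v:.0f}" for y,v in zip(ys,o)])
print(s["time_s"],s["tool_pos"],s["contact_force"],s["grip_width"],s["joint_positions"])
E
```

```text
scene min 83.5 (np.float64(83.44844688068973), np.float32(2752.0732))
42 ['90:33', '90.25:32', '90.5:35', '90.75:35', '91:33', '91.25:33', '91.5:33', '91.75:32', '92:26', '92.25:28', '92.5:24', '92.75:153', '93:219', '93.25:214', '93.5:219', '93.75:196', '94:90', '94.25:23', '94.5:6', '94.75:11', '95:14', '95.25:18', '95.5:12', '95.75:5', '96:1', '96.25:1', '96.5:20', '96.75:139', '97:213', '97.25:214', '97.5:208', '97.75:207', '98:207', '98.25:207', '98.5:206', '98.75:207']
39 ['90:28', '90.25:28', '90.5:27', '90.75:26', '91:27', '91.25:28', '91.5:24', '91.75:25', '92:24', '92.25:21', '92.5:16', '92.75:12', '93:28', '93.25:27', '93.5:97', '93.75:112', '94:104', '94.25:59', '94.5:7', '94.75:12', '95:15', '95.25:20', '95.5:15', '95.75:9', '96:5', '96.25:2', '96.5:3', '96.75:3', '97:12', '97.25:42', '97.5:100', '97.75:144', '98:168', '98.25:184', '98.5:190', '98.75:184']
25.0 [582.36820569 132.89648919  81.62791593] [-2.3715604   1.03712293  9.96097055] 0.398167753461765 [2.81821698e-02 6.26489791e-01 1.45204960e+00 6.16511947e-04
 1.06240130e+00 2.07061308e+00]
```

```bash
python3 -c "
from cell import manip
print(manip.finish_job())"
```

```text
the job is handed in; nothing more can be done
None
```

The job is handed in: the level is clipped into the fork and the knob is held pressed down with the bubble centred to within about half a millimetre.

- **Level:** I took it from the rest and pushed it straight down into the fork clip. It met about 20 N at the expected seat height. Later views show both jaws over the tube; the -y jaw was partly cut off by the frame. The tube's rings lie symmetric about the seat to within about 0.3 mm.
- **Knob:** I gripped it at 40 N and pressed it down about 15 mm to a first bubble reading. To stay within the last joint's range I released it, swung back 1.1 rad and regripped. I then turned it clockwise by a net 1.18 rad, still pressed, rising slightly with the screw.
- **Final checks (25 s):** The push was steady at about 10 N. The scene camera put the bubble about 0 to +0.4 mm from mid, and the wrist camera about +0.3 mm.
- **Disagreements:**
  - The deck's +y edge came out about 16 mm nearer the hinge than its stated size implies, so I located things from the knob and confirmed them on the fork.
  - The wrist camera could see only the +y ring and that edge of the bubble while holding the knob, so the centring rests mainly on the scene camera.
  - The readings never showed the 10–15 N peak of passing the jaws, which probably fell between samples.
- **Other items:** I never touched the other things on the desk on purpose. I did not check their positions in a final picture.

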